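# Devices back on their chargers

### The arm

A 7-joint arm with a two-finger parallel gripper is mounted at the origin on the work surface. World frame = base frame: x ahead of the robot, y to its left, z up, the work surface at z = 0. Lengths are in m, angles in degrees, forces in N, time in s.
With the tool pointing down it reaches from about 0.425 to 0.875 m from the base axis. Payload 8.4 kg.
Tool frame: the origin (TCP) lies at the very end of the fingers, on their centre line; the grasp point (between the pads) lies r.grip_point_offset behind it (r.grip_point_offset is the distance from the TCP to the grasp point, in m); z points along the fingers, x is the direction in which the jaws open and shut, and the axes are right-handed (so a half turn about z gives the same grasp; the last joint's range is limited). The gripper opens to 87 mm and grips with 3 to 60 N. Pads are 19 mm wide; open, the fingers measure 117 mm over their backs; the gripper's body (75 mm by 190 mm) begins 51 mm behind the grasp point.
Start: joints at [65.248, 19.091, 2.286, 83.961, -0.768, 76.965, -3.352], TCP at [0.212, -0.614, 0.223] pointing down, gripper open.
Joint ranges: [-147.57, 147.57], [-21.85, 119.76], [-74.77, 79.35], [14.55, 137.4], [-85.83, 265.84], [4.83, 119.75], [-152.11, 152.11]. Speed limits (degrees/s): [127.2, 127.2, 159.86, 159.86, 180, 180, 180].

### API

Orientations are given as [roll, pitch, yaw] about the fixed x, y, z axes, in that order (R = Rz(yaw) Ry(pitch) Rx(roll)).
In Python, from plant import r, cams gives the robot as it stands. The module is installed in compiled form; this text tells all that it offers.
- The arm moves only by the tool drive_tool, never from a script. Its argument "targets" is a list of rows, each a list of 3 entries, a list of its own where there are three numbers: the finger opening in m, from 0 to 0.087, then the shift along the tool's x, y, z in m, then the turn about the tool's z in rad. A call has 1 to 10 rows; each row shifts and turns the commanded pose from where the row before left it, along the tool's axes as they then stand; what a row does not reach is not made up. A row lasts 1/10 s, in which the tool goes at most 50 mm and 8.59 degrees, less where a joint would pass 70% of its speed; a pose out of reach is approached as far as the arm can. A call is refused whole if a number of a shift passes 0.05 or a number of a turn 0.15, either way. A call with a gripper value outside its range is refused whole. The fingers move at their own pace and stop on an object; "force" is the grip in N (left out, the last holds). Time passes only in rows, so rows that do not move let the fingers close. It gives the time, the measured TCP pose, the force and the opening at its end, in the units of the state.
- r.observe(): the state, without advancing time (a new reading comes with each control period).
- cams.camera(name): name is "side" or "top"; returns a dict with "frame" (400x640x3 uint8, red, green, blue), "z_map" (400x640 float32, m along the optical axis (not along the pixel's ray), 0 where there is no reading), "camera_matrix" (3x3 intrinsics, pixels), "dist_coeffs" ([k1, k2, p1, p2, k3] as OpenCV has them; the pictures are not rectified), "pose" (4x4, takes a point from camera to world coordinates). Camera axes: x right, y down, z forward; pixel columns grow to the right and rows downward; lengths in m; the calibration is good to about 2 mm. A picture is of the moment at which its call begins.
- r.hand_in(): hands the job in, once; it reports no verdict.
The state is a dict: "clock": time; "joints": joint angles; "joint_velocities": joint speeds; "tau": joint torques, N m; "eef_pos": TCP position; "tool_rot": TCP orientation; "force": force on the tool from outside, world axes, zero at the start; "moment": the same for the moment, N m; "finger_gap": finger opening in m.
Only numpy, scipy, OpenCV 4.12 (cv2) and the standard library are available. Lean on these libraries where they do the work, as an engineer would, in place of code of your own. Each camera call takes 0.05 s, during which the arm holds its last target. There are 200 camera calls.

### The job

Closing time: put each of the four devices on its own charger - the telephone handset and the card terminal each lying face up, fully down in its charging base, the mobile phone lying screen up and centred on the wireless pad, and the emergency lantern standing upright in its round dish. Do not knock over or push away the mug.

Things in the scene. Friction and masses are not known exactly. Their poses are not given: they have to be found in the camera images.
- handset: Cordless office telephone handset, charcoal black, lying face up on the desk: greenish screen, 12 white keys, a green and a red key. 155 long (its x) x 52 wide (its y) x 28 high (its z) mm at the two ends; the middle 70 mm of its length is a flat grip 44 wide and 22 high. Origin: centre of its underside; z up. About 160 g.
- mobile: Slim mobile phone in a red case, dark screen with coloured icons, lying face up on the desk: a slab 124 (x) x 59 (y) x 10 (z) mm. Origin: centre of its underside; z up. About 140 g.
- terminal: Hand-held card payment terminal, light grey, lying face up: blue-framed screen, grey keys with one row of red, yellow and green ones. 145 (x) x 62 (y) mm, 22 mm high, with a raised paper-roll cover 32 mm high over the 40 mm at its +x end. Origin: centre of its underside; z up. About 260 g.
- lantern: Rechargeable emergency lantern standing upright: orange foot 64 mm across and 24 high, milky white tube 52 mm across from 24 to 94 mm, orange cap 54 mm across from 94 to 122 mm (the top). Origin: centre of its underside; z up. About 300 g.
- handset_base: Charcoal black charging base of the telephone handset, 185 (x) x 82 (y) mm. Origin: underside centre; z up. The handset lies on its bed (top 20 mm up, 30 wide), x along x, either way round. The last 28 mm at each end are full width, with an outer lip 9 high, 6 thick, 9 mm play. Flanks between are open for fingers down to the 4 mm foot plate. Plug, under 12 mm high, juts 20 mm from -y near +x. Fixed.
- terminal_base: Mid-grey charging base of the payment terminal, 175 (x) x 92 (y) mm. Origin: underside centre; z up. The terminal lies on its bed (top 20 mm up, 40 wide), x along x, either way round. The last 28 mm at each end are full width, with an outer lip 9 high, 6 thick, 9 mm play. Flanks between are open for fingers down to the 4 mm foot plate. Plug, under 12 mm high, juts 20 mm from -y near +x. Fixed.
- mobile_pad: Wireless charging pad for the mobile phone: a flat black disc 96 mm across and 12 mm high with a white ring and a small white cross at its centre. Origin: centre of its underside; z up. The phone lies on its flat top, screen up, in any direction. A small plug sticks out 20 mm at its -y side, 9 mm high. Fixed.
- lantern_base: Orange round charging dish of the lantern, 104 mm across, black floor 8 mm above the desk inside a rim 8 mm thick and 22 mm high, 88 mm across inside. Origin: centre of its underside; z up. The lantern stands upright on the floor. A small plug sticks out 20 mm at its -y side, 11 mm high. Fixed.
- mug: Empty blue china mug standing upright on the desk, a bystander: 68 mm across and 72 mm high, its handle at its +y. Origin: centre of its underside; z up. Loose, about 240 g.
Mind the look-alikes: they are no part of the job. Of the things that look like the mobile, take the one that is nearest to the robot's base at the start.

How it is judged (in metres and radians):
At the end, for the whole second after the job is handed in: Handset and terminal lie level, face up on the beds of their bases, centred within 14 mm along and across, 3 mm in height, 0.2 rad; mobile flat, screen up, within 15 mm of the pad's centre; lantern upright on the dish floor within 14 mm of its centre; all released and at rest (x of handset in the frame of handset_base between -0.014 and 0.014 m and y of handset in the frame of handset_base between -0.014 and 0.014 m and z of handset in the frame of handset_base between 0.017 and 0.023 m and angle between each of handset, terminal, mobile, lantern's own z axis and vertical below 0.05 rad and angle between the x axis of handset and the x axis of handset_base, either way round below 0.2 rad and linear speed of each of handset, terminal, mobile, lantern below 0.02 m/s and angular speed of each of handset, terminal, mobile, lantern below 0.2 rad/s and x of terminal in the frame of terminal_base between -0.014 and 0.014 m and y of terminal in the frame of terminal_base between -0.014 and 0.014 m and z of terminal in the frame of terminal_base between 0.017 and 0.023 m and angle between the x axis of terminal and the x axis of terminal_base, either way round below 0.2 rad and horizontal distance between mobile and mobile_pad below 0.015 m and z of mobile in the frame of mobile_pad between 0.009 and 0.015 m and horizontal distance between lantern and lantern_base below 0.014 m and z of lantern in the frame of lantern_base between 0.005 and 0.011 m); the robot touches nothing.
It fails at once if the mug is knocked over or pushed more than 3 cm (angle between mug's own z axis and vertical above 0.5 rad or distance of mug from where it was at the start of the episode above 0.03 m).
It also fails if it takes over 128 s, if anything falls off the work surface, if the arm or the gripper's body presses on something with over 40 N, if the wrist force passes 120 N, or if a joint passes its speed limit or range.

## Working session

There is one attempt and no reset: what is moved stays moved. The work goes in short steps, Python scripts to look and compute and a tool call to move; the robot and the scene stay as the last step left them, time stands still between calls to the robot, and variables do not carry over. Pictures are saved under pics/ and viewed, about 12 in all and at most 16, crops included, and the job is handed in when it is done.

Besides the shell and the picture viewer there is one more tool, called after "Emit:" by a JSON object that holds its "api" and its "payload". drive_tool: Moves the arm, as the interface text tells. Its arguments: {"type":"object","properties":{"targets":{"type":"array"},"force":{"type":"number"}},"required":["targets"]}

```bash
mkdir -p pics
python3 - <<'E'
from plant import r,cams
import cv2,numpy as np
for n in("top","side"):
    c=cams.camera(n); cv2.imwrite(f"pics/{n}0.png",c["frame"][...,::-1]); np.savez(f"{n}0.npz",**c)
    print(n,c["camera_matrix"].round(1).tolist(),c["dist_coeffs"],c["pose"].round(3).tolist())
print(r.observe(),r.grip_point_offset)
E
```

```text
top [[402.7, 0.0, 322.2], [0.0, 402.7, 205.3], [0.0, 0.0, 1.0]] [-0.01010796  0.          0.          0.          0.        ] [[-0.026, -0.989, 0.149, 0.286], [-1.0, 0.026, -0.0, 0.02], [-0.004, -0.149, -0.989, 1.366], [0.0, 0.0, 0.0, 1.0]]
side [[432.3, 0.0, 313.6], [0.0, 432.3, 199.3], [0.0, 0.0, 1.0]] [0.00171022 0.         0.         0.         0.        ] [[-0.997, -0.062, 0.039, 0.452], [-0.072, 0.725, -0.685, 0.899], [0.014, -0.686, -0.728, 0.944], [0.0, 0.0, 0.0, 1.0]]
{'clock': 0.1, 'joints': array([65.24962281, 19.12850693,  2.28574907, 84.0067793 , -0.76731785,
       76.96485265, -3.35378782]), 'joint_velocities': array([ 0.03296427, -0.06493607,  0.05538939, -0.0904306 ,  0.03587846,
       -0.03837822, -0.03313167]), 'tau': array([ 3.81384540e-03, -6.57815838e+01,  1.34017557e+00, -4.04708898e+01,
       -5.96423470e-02,  4.09470219e-02,  2.21949460e-05]), 'eef_pos': array([ 0.21215465, -0.6139499 ,  0.22173278]), 'tool_rot': array([ 1.79993489e+02,  8.46474007e-02, -7.09372681e+01]), 'force': array([ 0.11586877,  0.51138902, -0.59579334]), 'moment': array([ 0.01403969, -0.01989467,  0.06900631]), 'finger_gap': 0.08719218800686974} 0.0187
```

View pics/top0.png

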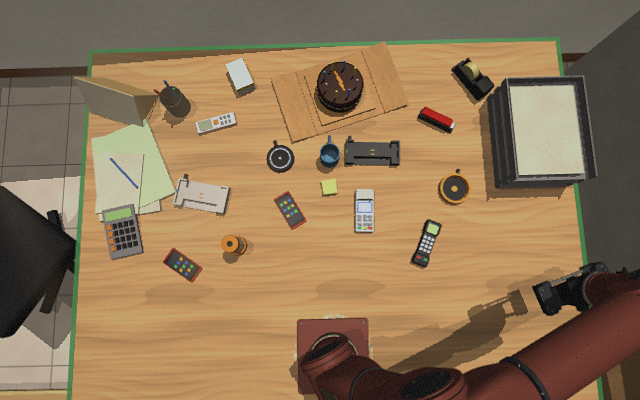

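View pics/side0.png

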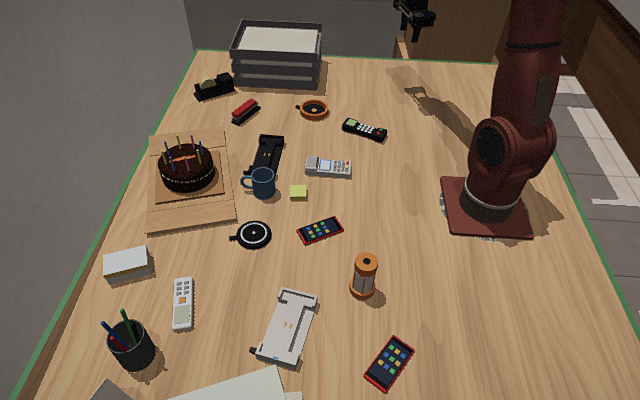

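Top view: pad (280,158), mug (330,155), black handset base (372,153), light terminal base (202,196), lantern (234,244), dish (454,188), terminal (364,210), handset (426,243), and red phones at (290,210) and (183,265). The white remote at (216,123) and the calculator are look-alikes.

```bash
cat > h.py <<'E'
import numpy as np,cv2
def cloud(c):
    h,w=c["z_map"].shape; v,u=np.mgrid[:h,:w]
    p=cv2.undistortPoints(np.stack([u,v],-1).reshape(-1,1,2).astype(np.float64),c["camera_matrix"],c["dist_coeffs"]).reshape(h,w,2)
    d=np.dstack([p,np.ones((h,w))]); T=c["pose"]
    W=(d*c["z_map"][...,None])@T[:3,:3].T+T[:3,3]
    ray=d@T[:3,:3].T
    return W,ray,T[:3,3]
def onplane(ray,o,z): return o+ray*((z-o[2])/ray[...,2])[...,None]
def rect(P):
    (c,s,a)=cv2.minAreaRect((P[:,:2]*1000).astype(np.float32))
    if s[0]<s[1]: a-=90
    return np.round(c,1),np.round(sorted(s)[::-1],1),round(a,1)   # a = world yaw of long axis
def blob(m,seed,box):
    x0,y0,x1,y1=box; k=np.zeros_like(m,np.uint8); k[y0:y1,x0:x1]=m[y0:y1,x0:x1]
    n,l,s,_=cv2.connectedComponentsWithStats(k); i=1+np.argmax(s[1:,4]); return l==i
E
cat > m.py <<'E'
from h import *
T={k:v for k,v in np.load("top0.npz").items()}
S={k:v for k,v in np.load("side0.npz").items()}
boxes={"top":dict(handset=(405,212,448,272),terminal=(350,185,380,237),mobA=(268,186,312,234),mobB=(155,242,208,288),hbase=(341,132,405,172),tbase=(165,170,235,222),pad=(262,138,298,175),dish=(434,165,474,208),lantern=(215,230,252,262),mug=(317,134,342,170)),
"side":dict(handset=(338,113,390,143),terminal=(302,152,355,180),mobA=(292,213,347,246),mobB=(360,332,418,395),hbase=(246,130,288,178),tbase=(245,284,322,370),pad=(228,218,274,250),dish=(294,96,332,123),lantern=(345,250,382,300),mug=(238,166,278,200))}
for n,c in(("top",T),("side",S)):
    W,ray,o=cloud(c); print(n,"desk z",np.median(W[230:240,330:345,2]) if n=="top" else np.median(W[270:290,200:220,2]))
    for k,b in boxes[n].items():
        sub=np.zeros(W.shape[:2],bool); sub[b[1]:b[3],b[0]:b[2]]=1
        m=blob((W[...,2]>0.005)&sub,None,b); P=W[m]
        print(k,m.sum(),"z pct",np.percentile(P[:,2],[5,25,50,75,95,99]).round(4),"rect",*rect(P))
E
python3 m.py
```

```text
top desk z -3.480029745273061e-05
handset 717 z pct [0.0152 0.0219 0.0248 0.0283 0.0315 0.0343] rect [ 303.9 -202.3] [422.7 143.1] -66.8
terminal 819 z pct [0.015  0.0212 0.024  0.0287 0.0348 0.0385] rect [401.2 -90.3] [300.3 106.5] -24.3
mobA 613 z pct [0.0061 0.0086 0.0105 0.0128 0.0161 0.0186] rect [409.1  91.2] [283.7  66.9] 29.9
mobB 649 z pct [0.0063 0.0088 0.0106 0.0125 0.0157 1.3655] rect [273.3 293.3] [536.5 107.3] 81.4
hbase 984 z pct [0.0058 0.0144 0.0197 0.0225 0.0308 0.0339] rect [ 495.1 -121.6] [466.  193.5] -11.6
tbase 1336 z pct [0.006  0.0143 0.0189 0.0224 0.03   0.0336] rect [469.4 283.6] [629.5 124.8] 66.4
pad 606 z pct [0.0076 0.0106 0.0126 0.0144 0.0175 0.0192] rect [509.   92.5] [465.1  93.2] 24.7
dish 790 z pct [0.006  0.0085 0.0112 0.02   0.025  0.0273] rect [ 407.4 -247.2] [577.1 106.5] -55.2
lantern 411 z pct [0.0199 0.0499 0.1196 0.1227 0.1258 0.128 ] rect [333.4 182.5] [337.7  63.6] 76.7
mug 364 z pct [0.0057 0.0111 0.0432 0.0656 0.0748 0.5565] rect [504.4  -9.4] [437.3  72.9] -1.3
side desk z -0.00044251481061430287
handset 546 z pct [0.0084 0.0181 0.0226
[... 259 characters left out ...]
87.0
mobB 1472 z pct [0.007  0.0092 0.0103 0.0115 0.0134 0.0146] rect [379.7 659.9] [493.5  75.5] 64.5
hbase 835 z pct [0.0068 0.0184 0.0218 0.0382 0.0698 0.0734] rect [599.6 327.7] [1173.7  121.7] -81.4
tbase 2240 z pct [0.0077 0.0178 0.0196 0.0219 0.029  0.0311] rect [535.  610.9] [581.  147.2] -88.1
pad 794 z pct [0.0072 0.0101 0.0117 0.013  0.015  0.0165] rect [592.9 514.2] [811.5 113.3] -77.8
dish 477 z pct [0.006  0.0084 0.0121 0.02   0.0235 0.0263] rect [471.4 204.1] [1385.   118.1] -83.5
lantern 1017 z pct [0.015  0.0385 0.0899 0.1205 0.1235 0.1252] rect [395.6 556.8] [693.2  63. ] 82.1
mug 837 z pct [0.0104 0.0234 0.0412 0.0592 0.0711 0.0737] rect [596.5 399.5] [1033.6  113.1] -80.1
```

```bash
cat > m2.py <<'E'
exec(open("m.py").read().split("for n,c in")[0])
top=dict(handset=(.014,.025),terminal=(.014,.024),mobA=(.005,.01),mobB=(.005,.01),hbase=(.012,.022),tbase=(.012,.022),pad=(.006,.012),dish=(.014,.022),lantern=(.105,.122),mug=(.055,.072))
for n,c in(("top",T),("side",S)):
    W,ray,o=cloud(c); W[c["z_map"]<.3]=-1
    for k,b in boxes[n].items():
        lo,pz=top[k]; sub=np.zeros(W.shape[:2],bool); sub[b[1]:b[3],b[0]:b[2]]=1
        m=blob((W[...,2]>lo)&(W[...,2]<.2)&sub,None,b)
        P=onplane(ray,o,pz)[m]; Q=W[m]
        print(n,k,m.sum(),"plane",*rect(P),"| depth",*rect(Q),"mean",(Q[:,:2].mean(0)*1000).round(1))
E
python3 m2.py
```

```text
top handset 682 plane [ 353.3 -323.2] [155.2  54. ] -23.6 | depth [ 353.7 -324.9] [155.6  53.3] -23.1 mean [ 352.7 -323.3]
top terminal 775 plane [ 469.3 -119.9] [143.6  60.5] -2.6 | depth [ 469.  -120.7] [143.3  60.6] -2.4 mean [ 468.4 -121.3]
top mobA 609 plane [477.7 130.6] [123.5  66.7] 29.9 | depth [478.2 131. ] [124.2  66.9] 29.9 mean [476.7 130.1]
top mobB 641 plane [299.3 495. ] [125.2  67.1] 52.6 | depth [299.4 496.2] [126.   67.6] 52.9 mean [301.  493.3]
top hbase 752 plane [ 674.7 -157.6] [183.2  99.6] 86.9 | depth [ 677.8 -157.7] [183.4  98.9] 87.5 mean [ 669.8 -158.8]
top tbase 1069 plane [546.2 454.5] [233.4 108.8] 77.0 | depth [547.1 456.4] [235.4 109.8] 77.0 mean [539.4 446.9]
top pad 592 plane [660.3 160.8] [96.3 95.8] -28.5 | depth [660.4 161.9] [96.6 95.9] 60.3 mean [659.9 161.6]
top dish 262 plane [ 536.3 -433.8] [105.8 103.7] 88.5 | depth [ 536.7 -433. ] [103.7 103.1] -77.0 mean [ 537.2 -433.6]
top lantern 249 plane [360.7 307.5] [53.2 51.5] 44.5 | depth [361.6 308.7] [51.7 51.5] -44.0 mean [361.5 308.1]
top mug 141 plane [662.3 -13.4] [87.7 68.4] -33.1 | depth [
[... 514 characters left out ...]
.7 498.9]
side hbase 747 plane [ 668.7 -149.8] [215.1  85.3] 87.2 | depth [ 668.5 -122.6] [258.3  90.7] -89.9 mean [ 666.4 -133.8]
side tbase 1965 plane [533.  431.3] [183.7  94.8] 77.9 | depth [534.3 430.1] [178.4  96.4] 77.8 mean [533.4 436.4]
side pad 778 plane [659.7 165.7] [100.4  95.5] -25.7 | depth [661.  161.6] [101.3  97.6] -23.9 mean [659.1 167.2]
side dish 206 plane [ 534. -427.] [112.9  99.6] -84.7 | depth [ 534.8 -429.9] [109.5  99.5] -86.6 mean [ 535.3 -428.3]
side lantern 423 plane [362.5 318. ] [62.6 52.5] 88.4 | depth [361.2 312.1] [52.2 51.8] 37.5 mean [361.6 315.8]
side mug 255 plane [657.9  -1.2] [84.1 77.3] -30.9 | depth [662.7 -10.8] [86.  68.1] -33.2 mean [661.2  -6.2]
```

```bash
cat > m3.py <<'E'
exec(open("m.py").read().split("for n,c in")[0])
for n,c in(("top",T),("side",S)):
    W,ray,o=cloud(c); W[c["z_map"]<.3]=-1
    for k in("hbase","tbase"):
        b=boxes[n][k]; sub=np.zeros(W.shape[:2],bool); sub[b[1]:b[3],b[0]:b[2]]=1
        for lo in(.0235,.0255):
            m=(W[...,2]>lo)&(W[...,2]<.036)&sub
            if k=="hbase": m&=W[...,1]<-.055
            print(n,k,lo,m.sum(),"plane",*rect(onplane(ray,o,.029)[m]),"depth",*rect(W[m]))
big=[cv2.resize(T["frame"][y0:y1,x0:x1,::-1],None,fx=5,fy=5,interpolation=cv2.INTER_CUBIC) for x0,y0,x1,y1 in((325,130,410,180),(160,170,245,220))]
cv2.imwrite("pics/bases.png",np.vstack(big))
E
python3 m3.py
```

```text
top hbase 0.0235 199 plane [ 670.1 -157.3] [182.2  81.4] 88.0 depth [ 670.4 -157.3] [183.   83.4] 87.8
top hbase 0.0255 139 plane [ 670.1 -157.3] [182.2  81.4] 88.0 depth [ 670.4 -157.3] [183.   83.4] 87.8
top tbase 0.0235 246 plane [533.6 429.7] [177.2  92.3] 78.2 depth [533.7 430. ] [177.  92.] 78.2
top tbase 0.0255 169 plane [533.8 430. ] [176.5  92. ] 78.2 depth [533.7 430. ] [177.  92.] 78.2
side hbase 0.0235 117 plane [ 667.8 -153.8] [189.7  82.2] 87.3 depth [ 668.6 -157.4] [189.9  83.5] 87.6
side hbase 0.0255 89 plane [ 667.7 -155.6] [186.4  81.2] 87.6 depth [ 667.5 -157.3] [189.9  81.3] 87.6
side tbase 0.0235 400 plane [532.5 432.3] [177.5  92.5] 78.1 depth [532.4 430.5] [178.4  92.1] 78.0
side tbase 0.0255 336 plane [532.5 431.9] [176.6  92.3] 78.1 depth [532.5 430.8] [177.6  92.1] 78.0
```

View pics/bases.png

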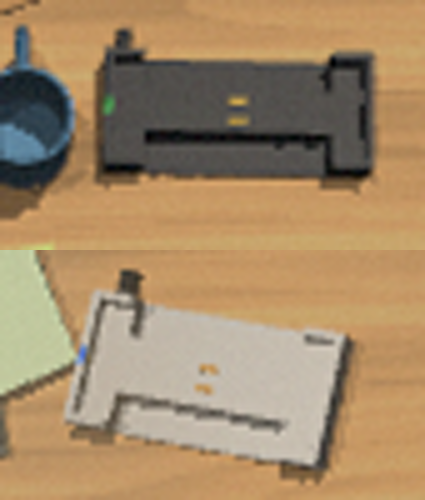

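Measured, both views agreeing within about 3 mm:

| Thing | Position (mm) | Yaw (deg) |
|---|---|---|
| handset | (353,-322) | -23.5 |
| terminal | (468.5,-120) | -2.4 |
| mobile A | (477,131) | 30 |
| lantern | (361,310) | – |
| handset base | (669.5,-157) | 88 |
| terminal base | (533,430.5) | 78 |
| pad | (660,161) | – |
| dish | (536,-432) | – |
| mug | (663,-9) | – |

Mobile A is nearest at r=0.495 (the other is at 0.579). The crops show the lips and plugs of both bases as described.

```bash
cat > go.py <<'E'
import sys,numpy as np
from plant import r
x,y,z,yaw=map(float,sys.argv[1:5]); s=r.observe()
p=s["eef_pos"]*1000; cy=s["tool_rot"][2]; t=(cy-yaw+180)%360-180
a=np.radians(yaw); d=np.array([x,y,z])-p
sh=np.array([d[0]*np.cos(a)+d[1]*np.sin(a), d[0]*np.sin(a)-d[1]*np.cos(a), -d[2]])
print("t",round(s["clock"],2),"pos",p.round(1),"rot",s["tool_rot"].round(2),"j",s["joints"].round(0)[[0,6]],"gap",round(s["finger_gap"],4),"F",s["force"].round(1))
print("turn rad",round(np.radians(t),3),"rows",round(abs(t)/8.59,1),"then shift mm in turned frame",sh.round(1),"norm",np.linalg.norm(sh).round(0))
E
python3 go.py 353 -322 100 -113.5
```

```text
t 0.1 pos [ 212.2 -613.9  221.7] rot [ 1.7999e+02  8.0000e-02 -7.0940e+01] j [65. -3.] gap 0.0872 F [ 0.1  0.5 -0.6]
turn rad 0.743 rows 5.0 then shift mm in turned frame [-323.9  -12.7  121.7] norm 346.0
```

Emit:
{"api": "drive_tool", "payload": {"targets": [[0.087,[0,0,0],0.149],[0.087,[0,0,0],0.149],[0.087,[0,0,0],0.149],[0.087,[0,0,0],0.148],[0.087,[0,0,0],0.148],[0.087,[-0.04,-0.002,0.015],0],[0.087,[-0.04,-0.002,0.015],0],[0.087,[-0.04,-0.002,0.015],0],[0.087,[-0.04,-0.002,0.015],0],[0.087,[-0.04,-0.001,0.015],0]], "force": 25}}

```text
clock: 1.1
eef_pos: [0.3008, -0.4327, 0.1467]
tool_rot: [180.0, 0.0, -113.5]
force: [0.2, 1.3, -0.1]
finger_gap: 0.0866
```

```bash
python3 go.py 353 -322 60 -113.5
```

```text
t 1.1 pos [ 300.8 -432.7  146.7] rot [ 1.7998e+02  1.0000e-02 -1.1350e+02] j [ 49. -63.] gap 0.0866 F [ 0.2  1.3 -0.1]
turn rad 0.0 rows 0.0 then shift mm in turned frame [-122.4   -3.7   86.7] norm 150.0
```

Emit:
{"api": "drive_tool", "payload": {"targets": [[0.087,[-0.04,-0.001,0.029],0],[0.087,[-0.04,-0.001,0.029],0],[0.087,[-0.042,-0.002,0.029],0],[0.087,[0,0,0],0],[0.087,[0,0,0.02],0],[0.087,[0,0,0.02],0],[0.087,[0,0,0.01],0],[0.087,[0,0,0.005],0],[0.087,[0,0,0],0]]}}

```text
clock: 2.0
eef_pos: [0.352, -0.3251, 0.0059]
tool_rot: [180.0, 0.0, -113.5]
force: [0.1, -0.1, -0.2]
finger_gap: 0.0873
```

Emit:
{"api": "drive_tool", "payload": {"targets": [[0.087,[0,0,0.001],0],[0.0,[0,0,0],0],[0.0,[0,0,0],0],[0.0,[0,0,0],0],[0.0,[0,0,0],0],[0.0,[0,0,0],0],[0.0,[0,0,0],0],[0.0,[0,0,-0.02],0],[0.0,[0,0,-0.04],0],[0.0,[0,0,-0.04],0]]}}

```text
clock: 3.0
eef_pos: [0.3514, -0.3243, 0.1056]
tool_rot: [179.9, 0.0, -113.5]
force: [0.8, -0.5, -2.8]
finger_gap: 0.0434
```

```bash
python3 go.py 669.5 -157 100 -2
```

```text
t 3.0 pos [ 351.4 -324.3  105.6] rot [ 1.7986e+02  4.0000e-02 -1.1350e+02] j [ 41. -77.] gap 0.0434 F [ 0.8 -0.5 -2.8]
turn rad -1.946 rows 13.0 then shift mm in turned frame [ 312.  -178.3    5.6] norm 359.0
```

Emit:
{"api": "drive_tool", "payload": {"targets": [[0,[0,0,0],-0.149],[0,[0,0,0],-0.15],[0,[0,0,0],-0.15],[0,[0,0,0],-0.15],[0,[0,0,0],-0.15],[0,[0,0,0],-0.15],[0,[0,0,0],-0.15],[0,[0,0,0],-0.15],[0,[0,0,0],-0.15],[0,[0,0,0],-0.15]]}}

```text
clock: 4.0
eef_pos: [0.352, -0.3248, 0.1048]
tool_rot: [-180.0, 0.0, -27.3]
force: [0.7, 0.0, -1.5]
finger_gap: 0.0439
```

Emit:
{"api": "drive_tool", "payload": {"targets": [[0,[0,0,0],-0.149],[0,[0,0,0],-0.149],[0,[0,0,0],-0.149],[0,[0.035,-0.02,0],0],[0,[0.035,-0.02,0],0],[0,[0.035,-0.02,0],0],[0,[0.035,-0.02,0],0],[0,[0.035,-0.02,0],0],[0,[0.035,-0.02,0],0],[0,[0.035,-0.02,0],0]]}}

```text
clock: 5.0
eef_pos: [0.603, -0.1928, 0.1046]
tool_rot: [-180.0, 0.1, -2.0]
force: [0.1, 0.1, -0.7]
finger_gap: 0.0437
```

```bash
python3 go.py 669.5 -157 40 -2
```

```text
t 5.0 pos [ 603.  -192.8  104.6] rot [-1.7999e+02  5.0000e-02 -2.0200e+00] j [27.  6.] gap 0.0437 F [ 0.1  0.1 -0.7]
turn rad -0.0 rows 0.0 then shift mm in turned frame [ 65.2 -38.1  64.6] norm 99.0
```

Emit:
{"api": "drive_tool", "payload": {"targets": [[0,[0.033,-0.019,0],0],[0,[0.032,-0.019,0],0],[0,[0,0,0.02],0],[0,[0,0,0.02],0],[0,[0,0,0],0]]}}

```text
clock: 5.5
eef_pos: [0.6659, -0.1574, 0.0612]
tool_rot: [-179.9, 0.4, -2.0]
force: [-0.1, -0.2, -2.5]
finger_gap: 0.0439
```

```bash
python3 go.py 669.5 -157 26 -2
python3 - <<'E'
from plant import cams
import cv2,numpy as np
a=cams.camera("top")["frame"][120:185,320:420,::-1];b=cams.camera("side")["frame"][120:200,220:300,::-1]
a=cv2.resize(a,(800,520),interpolation=cv2.INTER_CUBIC)[:, :]
b=cv2.resize(b,(520,520),interpolation=cv2.INTER_CUBIC)
im=cv2.resize(np.hstack([a,b]),(800,315));cv2.imwrite("pics/hs1.png",im)
E
```

```text
t 5.5 pos [ 665.9 -157.4   61.2] rot [-179.94    0.37   -1.98] j [22.  1.] gap 0.0439 F [-0.1 -0.2 -2.5]
turn rad 0.0 rows 0.0 then shift mm in turned frame [ 3.6 -0.6 35.2] norm 35.0
```

View pics/hs1.png

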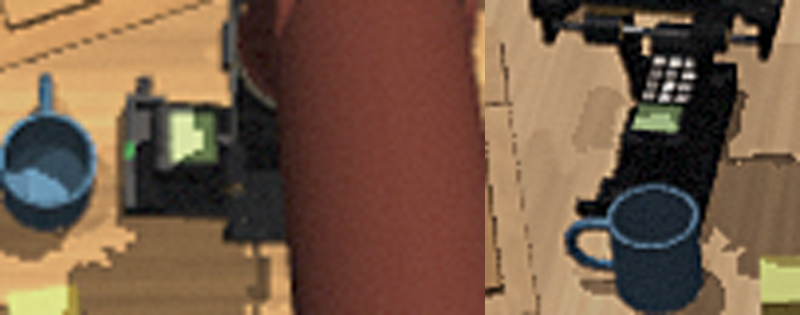

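The handset is held level over the base, screen end toward the mug, with clear space to the mug. Lowering.

Emit:
{"api": "drive_tool", "payload": {"targets": [[0,[0.002,0,0],0],[0,[0,0,0.012],0],[0,[0,0,0.01],0],[0,[0,0,0.006],0],[0,[0,0,0.004],0],[0,[0,0,0.002],0],[0,[0,0,0],0]]}}

```text
clock: 6.3
eef_pos: [0.6702, -0.158, 0.0309]
tool_rot: [-180.0, 0.0, -2.0]
force: [0.6, -0.8, -1.8]
finger_gap: 0.0436
```

Emit:
{"api": "drive_tool", "payload": {"targets": [[0,[0,0,0.003],0],[0,[0,0,0.002],0],[0,[0,0,0],0]]}}

```text
clock: 6.6
eef_pos: [0.6709, -0.1581, 0.0297]
tool_rot: [180.0, -0.1, -2.0]
force: [-11.1, 1.1, 21.8]
finger_gap: 0.0439
```

Emit:
{"api": "drive_tool", "payload": {"targets": [[0,[0,0,-0.003],0],[0,[0,0,0],0]]}}

```text
clock: 6.8
eef_pos: [0.6709, -0.1581, 0.03]
tool_rot: [180.0, -0.1, -2.0]
force: [-0.2, 0.3, -1.9]
finger_gap: 0.0438
```

```bash
cat > zz.py <<'E'
from plant import cams
from h import *
import sys
b=list(map(int,sys.argv[1:5])); n=sys.argv[5]; f=sys.argv[6]
c=cams.camera(n); W,ray,o=cloud(c); np.savez(f"{n}_last.npz",**c)
x0,y0,x1,y1=b
a=cv2.resize(c["frame"][y0:y1,x0:x1,::-1],None,fx=6,fy=6,interpolation=cv2.INTER_CUBIC)
z=np.clip(W[y0:y1,x0:x1,2]/.06*255,0,255).astype(np.uint8)
z=cv2.resize(cv2.applyColorMap(z,cv2.COLORMAP_JET),None,fx=6,fy=6,interpolation=cv2.INTER_NEAREST)
cv2.imwrite(f,np.hstack([a,z]))
E
python3 zz.py 240 130 300 200 side pics/hs2.png
python3 - <<'E'
from h import *
c=dict(np.load("side_last.npz")); W,_,_=cloud(c)
for u,v in((268,142),(268,150),(266,158),(262,146),(274,146),(262,158)): print(u,v,(W[v-1:v+2,u-1:u+2].reshape(-1,3).mean(0)*1000).round(1))
E
python3 go.py 669.5 -157 26 -2
```

```text
268 142 [ 666.9 -193.    42.2]
268 150 [ 661.  -152.6   42.6]
266 158 [ 660.1 -106.    49.5]
262 146 [ 683.3 -171.3   42. ]
274 146 [ 639.8 -147.3   65. ]
262 158 [ 672.7 -106.2   48.4]
t 6.85 pos [ 670.8 -158.1   29.8] rot [ 1.7999e+02 -7.0000e-02 -2.0100e+00] j [22.  0.] gap 0.0442 F [-1.9  0.1  6.1]
turn rad -0.0 rows 0.0 then shift mm in turned frame [-1.4 -1.1  3.8] norm 4.0
```

View pics/hs2.png

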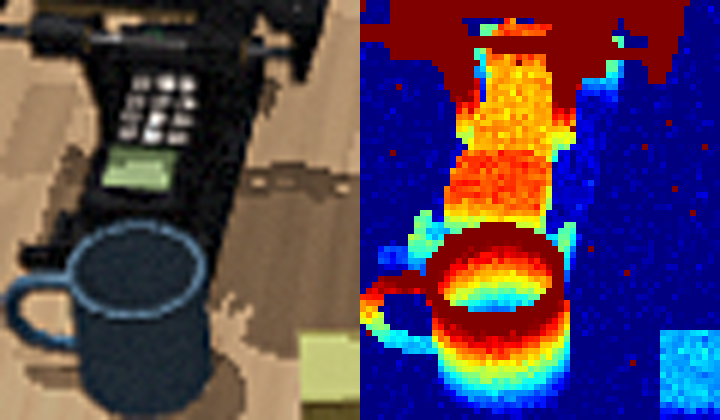

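Seated: grip top reads 42 mm (20+22) and the end about 48.5 mm (20+28), level. Releasing.

Emit:
{"api": "drive_tool", "payload": {"targets": [[0.07,[0,0,0],0],[0.07,[0,0,0],0],[0.07,[0,0,0],0],[0.07,[0,0,0],0],[0.07,[0,0,-0.03],0],[0.087,[0,0,-0.05],0],[0.087,[0,0,-0.05],0]]}}

```text
clock: 7.55
eef_pos: [0.6696, -0.1578, 0.1598]
tool_rot: [-180.0, 0.1, -2.0]
force: [2.4, 0.7, -0.4]
finger_gap: 0.0788
```

```bash
python3 go.py 468.5 -120 60 -92.4
```

```text
t 7.55 pos [ 669.6 -157.8  159.8] rot [-1.7997e+02  1.1000e-01 -2.0000e+00] j [22.  2.] gap 0.0788 F [ 2.4  0.7 -0.4]
turn rad 1.578 rows 10.5 then shift mm in turned frame [-29.4 202.5  99.8] norm 228.0
```

Emit:
{"api": "drive_tool", "payload": {"targets": [[0.087,[-0.02,0,0],0.15],[0.087,[0,0,0],0.15],[0.087,[0,0,0],0.15],[0.087,[0,0,0],0.15],[0.087,[0,0,0],0.15],[0.087,[0,0,0],0.15],[0.087,[0,0,0],0.15],[0.087,[0,0,0],0.15],[0.087,[0,0,0],0.15],[0.087,[0,0,0],0.15]]}}

```text
clock: 8.55
eef_pos: [0.6503, -0.1573, 0.159]
tool_rot: [180.0, 0.0, -88.3]
force: [-0.4, -0.5, -0.4]
finger_gap: 0.0871
```

Emit:
{"api": "drive_tool", "payload": {"targets": [[0.087,[0,0,0],0.078],[0.087,[-0.007,0.045,0],0],[0.087,[-0.007,0.045,0],0],[0.087,[-0.007,0.045,0],0],[0.087,[-0.007,0.045,0.01],0],[0.087,[0,0,0.02],0],[0.087,[0,0,0],0],[0.087,[0,0,0],0]]}}

```text
clock: 9.35
eef_pos: [0.4723, -0.1218, 0.1297]
tool_rot: [-180.0, 0.0, -92.4]
force: [0.3, -0.6, -0.5]
finger_gap: 0.0869
```

```bash
python3 go.py 468.5 -120 3 -92.4
python3 - <<'E'
exec(open("m.py").read().split("for n,c in")[0])
from plant import cams
c=cams.camera("top"); W,ray,o=cloud(c); W[c["z_map"]<.3]=-1
x0,y0,x1,y1=335,130,410,180
sub=np.zeros(W.shape[:2],bool); sub[y0:y1,x0:x1]=1
m=(W[...,2]>.036)&(W[...,2]<.06)&sub&(W[...,1]<-.05)
print(m.sum(),"hs",*rect(W[m]),*rect(onplane(ray,o,.048)[m]))
cv2.imwrite("pics/t1.png",c["frame"][...,::-1])
E
```

```text
t 9.35 pos [ 472.3 -121.8  129.7] rot [-179.98    0.    -92.42] j [ 13. -84.] gap 0.0869 F [ 0.3 -0.6 -0.5]
turn rad -0.0 rows 0.0 then shift mm in turned frame [ -1.6   3.8 126.7] norm 127.0
599 hs [ 669.7 -152.2] [166.3  51.3] 88.4 [ 667.5 -151.4] [166.2  52.3] 88.5
```

Emit:
{"api": "drive_tool", "payload": {"targets": [[0.087,[-0.002,0.004,0.03],0],[0.087,[0,0,0.04],0],[0.087,[0,0,0.03],0],[0.087,[0,0,0.015],0],[0.087,[0,0,0.008],0],[0.087,[0,0,0.002],0],[0.087,[0,0,0],0]]}}

```text
clock: 10.1
eef_pos: [0.4687, -0.1197, 0.0048]
tool_rot: [-179.9, -0.0, -92.4]
force: [0.2, 0.4, 0.5]
finger_gap: 0.0869
```

Emit:
{"api": "drive_tool", "payload": {"targets": [[0.0,[0,0,0],0],[0.0,[0,0,0],0],[0.0,[0,0,0],0],[0.0,[0,0,0],0],[0.0,[0,0,0],0],[0.0,[0,0,0],0]], "force": 40}}

```text
clock: 10.7
eef_pos: [0.4679, -0.1197, 0.0045]
tool_rot: [-180.0, -0.0, -92.4]
force: [-0.9, 0.7, 5.3]
finger_gap: 0.0617
```

Emit:
{"api": "drive_tool", "payload": {"targets": [[0.0,[0,0,-0.01],0],[0.0,[0,0,-0.02],0],[0.0,[0,0,-0.03],0],[0.0,[0,0,-0.04],0],[0.0,[0,0,-0.03],0],[0.0,[0,0,0],0]]}}

```text
clock: 11.3
eef_pos: [0.4701, -0.12, 0.1388]
tool_rot: [-179.6, -0.1, -92.4]
force: [0.8, 0.6, -2.6]
finger_gap: 0.0617
```

```bash
python3 go.py 533 430.5 135 -12
```

```text
t 11.3 pos [ 470.1 -120.   138.8] rot [-1.796e+02 -5.000e-02 -9.242e+01] j [ 13. -84.] gap 0.0617 F [ 0.8  0.6 -2.6]
turn rad -1.404 rows 9.4 then shift mm in turned frame [ -53.  -551.5    3.8] norm 554.0
```

Emit:
{"api": "drive_tool", "payload": {"targets": [[0,[0,0,0],-0.14],[0,[0,0,0],-0.14],[0,[0,0,0],-0.14],[0,[0,0,0],-0.14],[0,[0,0,0],-0.14],[0,[0,0,0],-0.14],[0,[0,0,0],-0.14],[0,[0,0,0],-0.14],[0,[0,0,0],-0.14],[0,[0,0,0],-0.144]]}}

```text
clock: 12.3
eef_pos: [0.467, -0.1194, 0.1334]
tool_rot: [-180.0, 0.1, -11.6]
force: [0.3, -0.4, -1.7]
finger_gap: 0.0616
```

Emit:
{"api": "drive_tool", "payload": {"targets": [[0,[-0.004,-0.045,0],0],[0,[-0.004,-0.045,0],0],[0,[-0.004,-0.045,0],0],[0,[-0.004,-0.045,0],0],[0,[-0.004,-0.045,0],0],[0,[-0.004,-0.045,0],0],[0,[-0.004,-0.045,0],0],[0,[-0.004,-0.045,0],0],[0,[-0.004,-0.045,0],0],[0,[-0.004,-0.045,0],0]]}}

```text
clock: 13.3
eef_pos: [0.5215, 0.3302, 0.1333]
tool_rot: [179.9, 0.1, -12.0]
force: [1.6, -0.3, -0.9]
finger_gap: 0.0619
```

```bash
python3 go.py 533 430.5 60 -12
```

```text
t 13.3 pos [521.5 330.2 133.3] rot [ 1.7994e+02  6.0000e-02 -1.2000e+01] j [-16. -56.] gap 0.0619 F [ 1.6 -0.3 -0.9]
turn rad 0.0 rows 0.0 then shift mm in turned frame [  -9.6 -100.5   73.3] norm 125.0
```

Emit:
{"api": "drive_tool", "payload": {"targets": [[0,[-0.003,-0.04,0],0],[0,[-0.003,-0.04,0],0],[0,[-0.003,-0.02,0.01],0],[0,[0,0,0.03],0],[0,[0,0,0.03],0],[0,[0,0,0],0],[0,[0,0,0],0]]}}

```text
clock: 14.0
eef_pos: [0.5335, 0.4281, 0.0637]
tool_rot: [179.9, 0.1, -12.0]
force: [0.1, -0.2, -1.8]
finger_gap: 0.0618
```

```bash
python3 go.py 533 430.5 26 -12; python3 zz.py 230 265 340 375 side pics/te1.png;  python3 - <<'E'
import cv2;a=cv2.imread("pics/te1.png");cv2.imwrite("pics/te1.png",cv2.resize(a,(800,400)))
E
```

```text
t 14.0 pos [533.5 428.1  63.7] rot [ 1.7992e+02  8.0000e-02 -1.1980e+01] j [-25. -64.] gap 0.0618 F [ 0.1 -0.2 -1.8]
turn rad 0.0 rows 0.0 then shift mm in turned frame [-1.  -2.3 37.7] norm 38.0
```

View pics/te1.png

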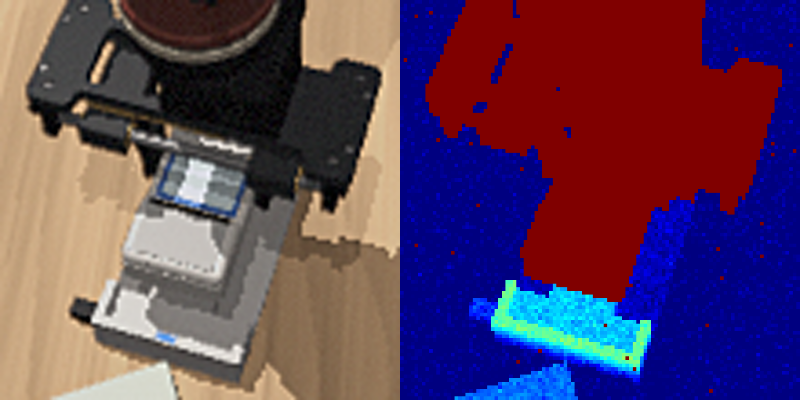

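The terminal hangs level and aligned above its base, cover end toward the lip in front. Lowering.

Emit:
{"api": "drive_tool", "payload": {"targets": [[0,[-0.001,-0.002,0.01],0],[0,[0,0,0.01],0],[0,[0,0,0.008],0],[0,[0,0,0.004],0],[0,[0,0,0.002],0],[0,[0,0,0],0],[0,[0,0,0],0]]}}

```text
clock: 14.75
eef_pos: [0.5335, 0.4309, 0.0305]
tool_rot: [-180.0, -0.0, -12.0]
force: [-0.3, 0.4, -2.6]
finger_gap: 0.0618
```

Emit:
{"api": "drive_tool", "payload": {"targets": [[0,[0,0,0.002],0],[0,[0,0,0],0]]}}

```text
clock: 14.95
eef_pos: [0.5334, 0.4307, 0.0282]
tool_rot: [-180.0, -0.0, -12.0]
force: [0.7, -0.2, -2.3]
finger_gap: 0.0618
```

Emit:
{"api": "drive_tool", "payload": {"targets": [[0,[0,0,0.002],0],[0,[0,0,0],0]]}}

```text
clock: 15.15
eef_pos: [0.5333, 0.4306, 0.0259]
tool_rot: [180.0, 0.0, -12.0]
force: [-0.7, -0.1, -2.0]
finger_gap: 0.0616
```

Emit:
{"api": "drive_tool", "payload": {"targets": [[0,[0,0,0.001],0],[0,[0,0,0],0]]}}

```text
clock: 15.35
eef_pos: [0.5333, 0.4307, 0.025]
tool_rot: [180.0, 0.0, -12.0]
force: [0.4, -0.3, -3.3]
finger_gap: 0.0617
```

Under 1 mm above the bed. Releasing, then a look.

Emit:
{"api": "drive_tool", "payload": {"targets": [[0.078,[0,0,0],0],[0.078,[0,0,0],0],[0.078,[0,0,0],0],[0.078,[0,0,0],0],[0.078,[0,0,-0.03],0],[0.087,[0,0,-0.05],0],[0.087,[0,0,-0.05],0],[0.087,[0,0,-0.05],0],[0.087,[0,0,-0.03],0],[0.087,[0,0,0],0]]}}

```text
clock: 16.35
eef_pos: [0.5348, 0.4326, 0.2415]
tool_rot: [-179.6, -0.3, -12.0]
force: [-0.2, -0.5, -0.1]
finger_gap: 0.0868
```

```bash
python3 go.py 361 310 200 -12
python3 - <<'E'
from h import *
from plant import cams
c=cams.camera("side"); W,ray,o=cloud(c); W[c["z_map"]<.3]=-1
cv2.imwrite("pics/s2.png",c["frame"][...,::-1])
def rep(n,b,lo,hi,pz):
    x0,y0,x1,y1=b; sub=np.zeros(W.shape[:2],bool); sub[y0:y1,x0:x1]=1
    m=blob((W[...,2]>lo)&(W[...,2]<hi)&sub,None,b); P=W[m]; print(n,m.sum(),*rect(P),*rect(onplane(ray,o,pz)[m]))
    # plane fit
    A=np.c_[P[:,:2]-P[:,:2].mean(0),np.ones(len(P))]; 
    print("z med",np.median(P[:,2]).round(4))
rep("term",(235,270,335,370),.034,.06,.042)
rep("cover",(235,270,335,370),.046,.06,.052)
rep("hs",(240,120,295,170),.036,.06,.045)
E
```

```text
t 16.35 pos [534.8 432.6 241.5] rot [-179.59   -0.32  -11.98] j [-24. -62.] gap 0.0868 F [-0.2 -0.5 -0.1]
turn rad 0.0 rows 0.0 then shift mm in turned frame [-144.6  156.    41.5] norm 217.0
term 1651 [532.1 431.6] [145.3  63.2] 78.0 [531.7 433.2] [146.4  64.3] 77.1
z med 0.0431
cover 493 [542.9 482.9] [62.  39.8] -10.3 [542.3 484.1] [61.4 40.5] -11.8
z med 0.0518Traceback (most recent call last):
  File "<stdin>", line 13, in <module>
  File "<stdin>", line 7, in rep
  File "h.py", line 16, in blob
    n,l,s,_=cv2.connectedComponentsWithStats(k); i=1+np.argmax(s[1:,4]); return l==i
                                                     ~~~~~~~~~^^^^^^^^^
    return _wrapfunc(a, 'argmax', axis=axis, out=out, **kwds)
    return bound(*args, **kwds)
ValueError: attempt to get argmax of an empty sequence
```

View pics/s2.png

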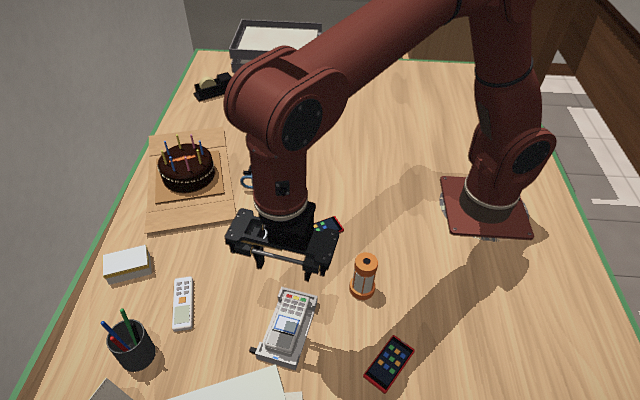

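Terminal seated: top at 43 mm against 42 expected, cover at 52, centre within 2 mm. Now the lantern at side-view (363,275), untouched.

Emit:
{"api": "drive_tool", "payload": {"targets": [[0.087,[-0.029,0.031,0.008],0],[0.087,[-0.029,0.031,0.008],0],[0.087,[-0.029,0.031,0.008],0],[0.087,[-0.029,0.031,0.008],0],[0.087,[-0.029,0.032,0.009],0],[0.087,[0,0,0],0],[0.087,[0,0,0],0]]}}

```text
clock: 17.1
eef_pos: [0.3587, 0.3072, 0.1934]
tool_rot: [179.9, -0.0, -12.0]
force: [1.1, -0.8, 0.2]
finger_gap: 0.0871
```

```bash
python3 go.py 361 310 86 -12
```

```text
t 17.1 pos [358.7 307.2 193.4] rot [ 1.7993e+02 -1.0000e-02 -1.2000e+01] j [-17. -58.] gap 0.0871 F [ 1.1 -0.8  0.2]
turn rad -0.0 rows 0.0 then shift mm in turned frame [  1.7  -3.2 107.4] norm 107.0
```

Emit:
{"api": "drive_tool", "payload": {"targets": [[0.087,[0.002,-0.003,0],0],[0.087,[0,0,0.04],0],[0.087,[0,0,0.04],0],[0.087,[0,0,0.027],0],[0.087,[0,0,0],0],[0.087,[0,0,0],0]]}}

```text
clock: 17.7
eef_pos: [0.3623, 0.3117, 0.0875]
tool_rot: [-180.0, 0.1, -12.0]
force: [0.8, 0.0, 0.3]
finger_gap: 0.0871
```

Emit:
{"api": "drive_tool", "payload": {"targets": [[0.0,[0,0,0],0],[0.0,[0,0,0],0],[0.0,[0,0,0],0],[0.0,[0,0,0],0],[0.0,[0,0,0],0],[0.0,[0,0,0],0]], "force": 30}}

```text
clock: 18.3
eef_pos: [0.362, 0.3108, 0.0875]
tool_rot: [-180.0, -0.0, -12.0]
force: [0.7, 0.0, 3.5]
finger_gap: 0.0533
```

Emit:
{"api": "drive_tool", "payload": {"targets": [[0.0,[0,0,-0.01],0],[0.0,[0,0,-0.03],0],[0.0,[0,0,-0.04],0],[0.0,[0,0,-0.04],0],[0.0,[0,0,0],0]]}}

```text
clock: 18.8
eef_pos: [0.3634, 0.3128, 0.2129]
tool_rot: [-179.6, -0.3, -12.0]
force: [0.4, 1.5, -4.3]
finger_gap: 0.0537
```

```bash
python3 go.py 500 0 205 -12
```

```text
t 18.8 pos [363.4 312.8 212.9] rot [-179.64   -0.31  -11.96] j [-17. -58.] gap 0.0537 F [ 0.4  1.5 -4.3]
turn rad 0.001 rows 0.0 then shift mm in turned frame [198.6 277.6   7.9] norm 341.0
```

Emit:
{"api": "drive_tool", "payload": {"targets": [[0,[0.025,0.034,0],0],[0,[0.025,0.034,0],0],[0,[0.025,0.034,0],0],[0,[0.025,0.034,0],0],[0,[0.025,0.034,0],0],[0,[0.025,0.034,0],0],[0,[0.025,0.034,0],0],[0,[0.025,0.034,0],0]]}}

```text
clock: 19.6
eef_pos: [0.5008, 0.0015, 0.2066]
tool_rot: [180.0, 0.1, -12.0]
force: [1.1, 0.4, -3.0]
finger_gap: 0.0534
```

```bash
python3 go.py 536 -432 195 -12
```

```text
t 19.6 pos [500.8   1.5 206.6] rot [ 1.7999e+02  6.0000e-02 -1.1970e+01] j [  3. -18.] gap 0.0534 F [ 1.1  0.4 -3. ]
turn rad 0.001 rows 0.0 then shift mm in turned frame [124.6 416.7  11.6] norm 435.0
```

Emit:
{"api": "drive_tool", "payload": {"targets": [[0,[0.0125,0.0415,0],0],[0,[0.0125,0.0415,0],0],[0,[0.0125,0.0415,0],0],[0,[0.0125,0.0415,0],0],[0,[0.0125,0.0415,0],0],[0,[0.0125,0.0415,0],0],[0,[0.0125,0.0415,0],0],[0,[0.0125,0.0415,0],0],[0,[0.0125,0.0415,0],0],[0,[0.0125,0.0415,0.01],0]]}}

```text
clock: 20.6
eef_pos: [0.5374, -0.4304, 0.1976]
tool_rot: [180.0, -0.1, -12.0]
force: [1.6, -0.8, -2.6]
finger_gap: 0.0534
```

Emit:
{"api": "drive_tool", "payload": {"targets": [[0,[0,0,0.02],0],[0,[0,0,0.03],0],[0,[0,0,0.02],0],[0,[0,0,0],0],[0,[0,0,0],0]]}}

```text
clock: 21.1
eef_pos: [0.5369, -0.4284, 0.127]
tool_rot: [-180.0, 0.1, -12.0]
force: [0.5, -0.3, -2.0]
finger_gap: 0.0534
```

```bash
python3 go.py 536 -432 97 -12; python3 zz.py 270 60 350 130 side pics/la1.png
```

```text
t 21.1 pos [ 536.9 -428.4  127. ] rot [-1.7996e+02  7.0000e-02 -1.1970e+01] j [29. 26.] gap 0.0534 F [ 0.5 -0.3 -2. ]
turn rad 0.001 rows 0.0 then shift mm in turned frame [-0.2  3.7 30. ] norm 30.0
```

```bash
python3 -c "
import cv2;a=cv2.imread('pics/la1.png');cv2.imwrite('pics/la1.png',cv2.resize(a,(800,350)))"
```

View pics/la1.png

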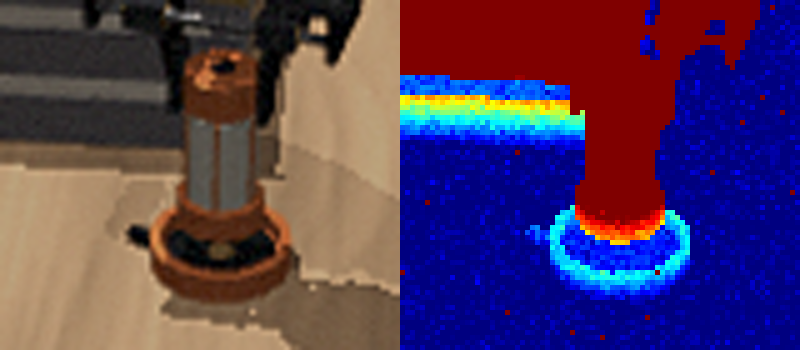

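The lantern hangs upright over the dish, foot clear of the rim. Lowering to the floor (TCP about 95.5 mm).

Emit:
{"api": "drive_tool", "payload": {"targets": [[0,[0,0.004,0],0],[0,[0,0,0.01],0],[0,[0,0,0.01],0],[0,[0,0,0.006],0],[0,[0,0,0.002],0],[0,[0,0,0],0],[0,[0,0,0],0]]}}

```text
clock: 21.85
eef_pos: [0.5365, -0.4327, 0.0993]
tool_rot: [180.0, -0.0, -12.0]
force: [0.3, -0.2, -3.5]
finger_gap: 0.0531
```

Emit:
{"api": "drive_tool", "payload": {"targets": [[0,[0,0,0.002],0],[0,[0,0,0],0]]}}

```text
clock: 22.05
eef_pos: [0.5363, -0.4327, 0.0972]
tool_rot: [180.0, -0.0, -12.0]
force: [-1.1, -0.2, -2.8]
finger_gap: 0.0534
```

Emit:
{"api": "drive_tool", "payload": {"targets": [[0,[0,0,0.0015],0],[0,[0,0,0],0]]}}

```text
clock: 22.25
eef_pos: [0.5364, -0.4329, 0.0959]
tool_rot: [180.0, -0.0, -12.0]
force: [0.0, -1.0, -2.3]
finger_gap: 0.0534
```

Emit:
{"api": "drive_tool", "payload": {"targets": [[0.0,[0,0,0.0005],0],[0.07,[0,0,0],0],[0.087,[0,0,0],0],[0.087,[0,0,0],0],[0.087,[0,0,0],0],[0.087,[0,0,-0.03],0],[0.087,[0,0,-0.05],0],[0.087,[0,0,-0.03],0]]}}

```text
clock: 23.05
eef_pos: [0.5369, -0.4331, 0.2087]
tool_rot: [179.9, -0.2, -12.0]
force: [0.6, -1.4, -0.3]
finger_gap: 0.0863
```

```bash
python3 go.py 477 132 120 -60
python3 - <<'E'
from h import *
from plant import cams
c=cams.camera("side"); W,ray,o=cloud(c); W[c["z_map"]<.3]=-1
def rep(n,b,lo,hi,pz):
    x0,y0,x1,y1=b; sub=np.zeros(W.shape[:2],bool); sub[y0:y1,x0:x1]=1
    m=blob((W[...,2]>lo)&(W[...,2]<hi)&sub,None,b); P=W[m]; print(n,m.sum(),*rect(P),*rect(onplane(ray,o,pz)[m]),"z",np.percentile(P[:,2],[5,50,95]).round(4))
rep("lantern cap",(280,60,350,130),.11,.14,.13)
rep("hs",(240,120,295,170),.036,.056,.045)
cv2.imwrite("pics/s3.png",c["frame"][...,::-1])
E
```

```text
t 23.05 pos [ 536.9 -433.1  208.7] rot [ 1.7994e+02 -1.6000e-01 -1.1980e+01] j [29. 26.] gap 0.0863 F [ 0.6 -1.4 -0.3]
turn rad 0.838 rows 5.6 then shift mm in turned frame [-519.4 -230.7   88.7] norm 575.0
lantern cap 172 [ 534.3 -430. ] [58.6 49. ] -85.3 [ 533.2 -416.2] [82.8 48.9] -85.3 z [0.1123 0.1278 0.1317]
hs 507 [ 668.3 -156.3] [159.3  51.9] 87.5 [ 667.4 -152.6] [164.   53.1] 87.9 z [0.0381 0.0446 0.0501]
```

Emit:
{"api": "drive_tool", "payload": {"targets": [[0.087,[0,0,0],0.14],[0.087,[0,0,0],0.14],[0.087,[0,0,0],0.14],[0.087,[0,0,0],0.14],[0.087,[0,0,0],0.14],[0.087,[0,0,0],0.138],[0.087,[-0.043,-0.019,0],0],[0.087,[-0.043,-0.019,0],0],[0.087,[-0.043,-0.019,0],0],[0.087,[-0.043,-0.019,0],0]]}}

```text
clock: 24.1
eef_pos: [0.5156, -0.2438, 0.2049]
tool_rot: [-180.0, 0.0, -60.0]
force: [0.7, 1.2, 0.2]
finger_gap: 0.0871
```

Emit:
{"api": "drive_tool", "payload": {"targets": [[0.087,[-0.043,-0.019,0.01],0],[0.087,[-0.043,-0.019,0.01],0],[0.087,[-0.043,-0.019,0.01],0],[0.087,[-0.043,-0.019,0.01],0],[0.087,[-0.043,-0.019,0.01],0],[0.087,[-0.043,-0.019,0.01],0],[0.087,[-0.043,-0.019,0.01],0],[0.087,[-0.043,-0.019,0.01],0],[0.087,[0,0,0],0],[0.087,[0,0,0],0]]}}

```text
clock: 25.1
eef_pos: [0.4752, 0.129, 0.1248]
tool_rot: [180.0, 0.0, -59.8]
force: [0.7, -0.5, 0.6]
finger_gap: 0.0869
```

```bash
python3 go.py 477 132 3 -60
```

```text
t 25.1 pos [475.2 129.  124.8] rot [ 1.7996e+02  1.0000e-02 -5.9840e+01] j [-15. -81.] gap 0.0869 F [ 0.7 -0.5  0.6]
turn rad 0.003 rows 0.0 then shift mm in turned frame [ -1.7  -3.  121.8] norm 122.0
```

Emit:
{"api": "drive_tool", "payload": {"targets": [[0.087,[-0.002,-0.003,0.04],0],[0.087,[0,0,0.04],0],[0.087,[0,0,0.025],0],[0.087,[0,0,0.012],0],[0.087,[0,0,0.002],0],[0.087,[0,0,0],0],[0.087,[0,0,0],0]]}}

```text
clock: 25.8
eef_pos: [0.4785, 0.1315, 0.0076]
tool_rot: [-179.9, -0.0, -60.0]
force: [0.7, -0.6, 1.1]
finger_gap: 0.0872
```

Emit:
{"api": "drive_tool", "payload": {"targets": [[0.087,[0,0,0.003],0],[0.087,[0,0,0],0],[0.087,[0,0,0],0]]}}

```text
clock: 26.1
eef_pos: [0.4774, 0.1316, 0.0035]
tool_rot: [-180.0, -0.0, -60.0]
force: [-0.1, -1.2, 0.6]
finger_gap: 0.0869
```

Emit:
{"api": "drive_tool", "payload": {"targets": [[0.0,[0,0,0],0],[0.0,[0,0,0],0],[0.0,[0,0,0],0],[0.0,[0,0,0],0],[0.0,[0,0,0],0],[0.0,[0,0,0],0]], "force": 25}}

```text
clock: 26.7
eef_pos: [0.4772, 0.1315, 0.0032]
tool_rot: [180.0, 0.0, -60.0]
force: [-0.4, -0.1, 0.0]
finger_gap: 0.0586
```

Emit:
{"api": "drive_tool", "payload": {"targets": [[0.0,[0,0,-0.01],0],[0.0,[0,0,-0.02],0],[0.0,[0,0,-0.03],0],[0.0,[0,0,-0.04],0],[0.0,[0,0,0],0]]}}

```text
clock: 27.2
eef_pos: [0.4803, 0.1325, 0.1088]
tool_rot: [-179.5, -0.1, -60.0]
force: [0.1, -0.6, -0.7]
finger_gap: 0.059
```

```bash
python3 go.py 660 162 100 -60;python3 zz.py 290 180 350 250 side pics/mo1.png
```

```text
t 27.2 pos [480.3 132.5 108.8] rot [-1.7952e+02 -1.0000e-01 -6.0000e+01] j [-15. -81.] gap 0.059 F [ 0.1 -0.6 -0.7]
turn rad 0.0 rows 0.0 then shift mm in turned frame [  64.3 -170.3    8.8] norm 182.0
```

View pics/mo1.png

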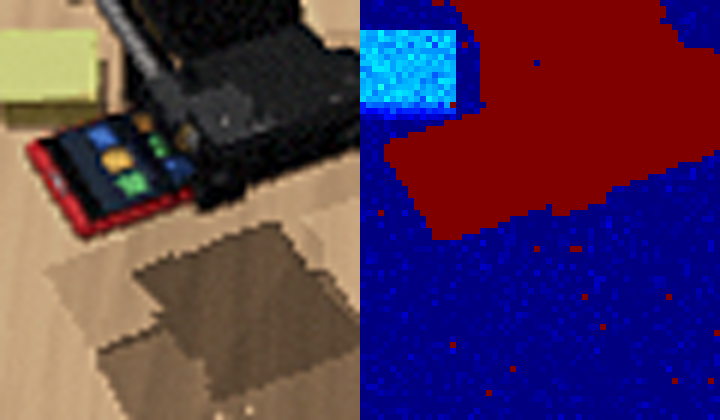

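The phone is held level by its sides, screen up. Moving over the pad.

Emit:
{"api": "drive_tool", "payload": {"targets": [[0,[0.013,-0.034,0],0],[0,[0.013,-0.034,0],0],[0,[0.013,-0.034,0],0],[0,[0.013,-0.034,0],0],[0,[0.013,-0.034,0],0],[0,[0,0,0.03],0],[0,[0,0,0.025],0],[0,[0,0,0],0],[0,[0,0,0],0]]}}

```text
clock: 28.15
eef_pos: [0.6561, 0.16, 0.0475]
tool_rot: [179.9, 0.0, -60.0]
force: [-0.3, 0.2, -0.4]
finger_gap: 0.0584
```

```bash
python3 go.py 660 162 16 -60
```

```text
t 28.15 pos [656.1 160.   47.5] rot [ 1.7987e+02  3.0000e-02 -5.9990e+01] j [-14. -79.] gap 0.0584 F [-0.3  0.2 -0.4]
turn rad 0.0 rows 0.0 then shift mm in turned frame [ 0.2 -4.4 31.5] norm 32.0
```

Emit:
{"api": "drive_tool", "payload": {"targets": [[0,[0,-0.003,0],0],[0,[0,0,0.012],0],[0,[0,0,0.01],0],[0,[0,0,0.004],0],[0,[0,0,0],0],[0,[0,0,0],0]]}}

```text
clock: 28.75
eef_pos: [0.6595, 0.1617, 0.0221]
tool_rot: [180.0, 0.0, -60.0]
force: [0.3, -0.5, -1.6]
finger_gap: 0.0584
```

Emit:
{"api": "drive_tool", "payload": {"targets": [[0,[0,0,0.003],0],[0,[0,0,0],0],[0,[0,0,0],0]]}}

```text
clock: 29.05
eef_pos: [0.6596, 0.1617, 0.0193]
tool_rot: [-180.0, 0.0, -60.0]
force: [-0.2, -0.2, -1.1]
finger_gap: 0.0586
```

Emit:
{"api": "drive_tool", "payload": {"targets": [[0,[0,0,0.002],0],[0,[0,0,0],0],[0,[0,0,0],0]]}}

```text
clock: 29.35
eef_pos: [0.6595, 0.1617, 0.0171]
tool_rot: [180.0, 0.0, -60.0]
force: [-0.5, -0.8, 0.1]
finger_gap: 0.059
```

Emit:
{"api": "drive_tool", "payload": {"targets": [[0,[0,0,0.001],0],[0,[0,0,0],0]]}}

```text
clock: 29.55
eef_pos: [0.6595, 0.1617, 0.0161]
tool_rot: [180.0, 0.0, -60.0]
force: [0.2, 0.0, -1.3]
finger_gap: 0.0584
```

Under 1 mm above the pad by the numbers. Releasing and backing off.

Emit:
{"api": "drive_tool", "payload": {"targets": [[0.0,[0,0,0.0005],0],[0.075,[0,0,0],0],[0.075,[0,0,0],0],[0.075,[0,0,0],0],[0.075,[0,0,0],0],[0.075,[0,0,-0.03],0],[0.087,[0,0,-0.05],0],[0.087,[0,0,-0.05],0],[0.087,[0,0,-0.05],0],[0.087,[0,0,0],0]]}}

```text
clock: 30.55
eef_pos: [0.6632, 0.1628, 0.2048]
tool_rot: [-179.3, -0.2, -60.0]
force: [1.0, -0.2, -0.5]
finger_gap: 0.0864
```

Emit:
{"api": "drive_tool", "payload": {"targets": [[0.087,[0,0.045,-0.01],0],[0.087,[0,0.045,-0.01],0],[0.087,[0,0.045,-0.01],0],[0.087,[-0.02,0.03,0],0],[0.087,[-0.03,0,0],0],[0.087,[-0.045,0,0],0],[0.087,[-0.045,0,0],0],[0.087,[-0.045,0,0],0],[0.087,[0,0,0],0]]}}

```text
clock: 31.45
eef_pos: [0.4207, 0.2451, 0.2261]
tool_rot: [-179.9, 0.1, -59.5]
force: [0.3, -0.7, 1.4]
finger_gap: 0.087
```

```bash
cat > fin.py <<'E'
from h import *
from plant import cams,r
print(r.observe()["eef_pos"],r.observe()["clock"])
def rep(n,b,lo,hi,pz):
    x0,y0,x1,y1=b; sub=np.zeros(W.shape[:2],bool); sub[y0:y1,x0:x1]=1
    k=(W[...,2]>lo)&(W[...,2]<hi)&sub
    if not k.any(): print(n,"not seen"); return
    m=blob(k,None,b); P=W[m]; print(n,m.sum(),"depth",*rect(P),"plane",*rect(onplane(ray,o,pz)[m]),"z",np.percentile(P[:,2],[5,50,95]).round(4))
B={"top":dict(lan=(430,150,485,215),hs=(340,130,405,175),term=(160,165,240,225),mob=(255,130,308,185),mug=(315,130,343,172)),
"side":dict(lan=(280,60,350,130),hs=(244,120,295,170),term=(235,270,335,370),mob=(215,205,290,262),mug=(238,160,280,205))}
for n in B:
    c=cams.camera(n); W,ray,o=cloud(c); W[c["z_map"]<.3]=-1; print(n); b=B[n]
    rep("lantern",b["lan"],.11,.15,.13); rep("handset",b["hs"],.036,.054,.045); rep("terminal",b["term"],.034,.06,.042)
    rep("mobile",b["mob"],.017,.03,.022); rep("mug",b["mug"],.055,.085,.072)
    cv2.imwrite(f"pics/fin_{n}.png",c["frame"][...,::-1])
E
python3 fin.py
```

```text
[0.4206508  0.24510031 0.2260502 ] 31.45
top
lantern 261 depth [ 536.6 -434.5] [52.9 51.7] 53.0 plane [ 535.  -432.5] [57.4 52.4] -48.5 z [0.1182 0.1298 0.1339]
handset 626 depth [ 669.6 -158.7] [153.8  51.9] 88.3 plane [ 668.2 -158.5] [153.1  52.4] 88.5 z [0.039  0.0455 0.0518]
terminal 31 depth [569.8 486.3] [28.5 17.4] -51.3 plane [572.1 489.2] [29.2 17.1] -54.5 z [0.0477 0.0512 0.0553]
mobile 573 depth [659.4 162.6] [126.6  69.8] 26.3 plane [659.1 162.6] [125.1  69.7] 26.4 z [0.0185 0.023  0.0275]
mug 141 depth [667.2  -3.2] [90.8 67.7] 30.2 plane [662.8 -13.5] [88.5 68.1] -31.6 z [0.0567 0.0688 0.0757]
side
lantern 161 depth [ 533.1 -432.3] [56.3 50.9] 78.7 plane [ 533.2 -416.3] [82.7 48.9] -85.3 z [0.1129 0.128  0.1322]
handset 506 depth [ 668.7 -155.4] [158.2  52.5] 88.1 plane [ 667.9 -152.4] [164.   53.1] 88.4 z [0.0385 0.0446 0.05  ]
terminal 1646 depth [532.1 431.5] [145.6  62.4] 78.0 plane [532.5 433.2] [146.6  64.2] 78.0 z [0.0383 0.0431 0.0533]
mobile 755 depth [658.9 162.6] [122.7  60.7] 30.6 plane [658.6 165. ] [123.   60.5] 29.2 z [0.0189 0.0221 0.0251]
mug 265 depth [662.9 -10.7] [86.7 67.3] -35.2 plane [ 6.568e+02 -5.000e-01] [83.7 77.4] -33.7 z [0.0558 0.0646 0.0729]
```

View pics/fin_top.png

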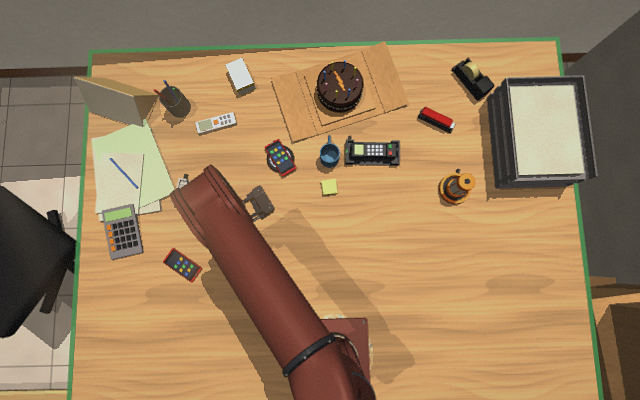

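View pics/fin_side.png

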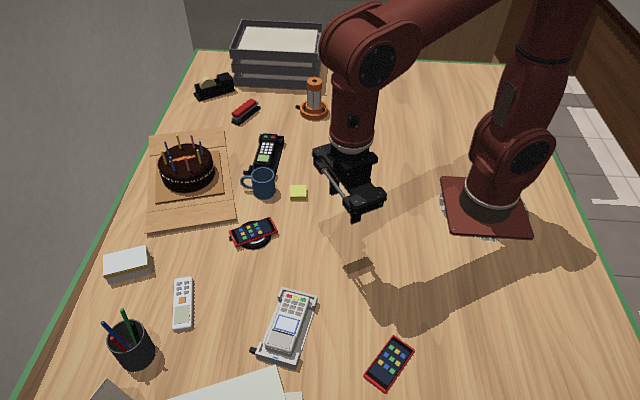

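The top view shows the phone on the pad (280,158), handset in its base (372,152), lantern in the dish (457,187) and mug (330,155) unmoved. The side view shows the terminal seated (287,325). All centres are within about 3 mm and the arm is clear, so I'm handing in.

```bash
python3 -c "
from plant import r
print(r.hand_in(), r.observe()['clock'])"
```

```text
the job is handed in; nothing more can be done
the job is handed in; nothing more can be done
```

All four devices are on their chargers and the job was handed in at about 31.5 s of the 128 s allowed. No verdict was reported.

The last camera checks, against what each should read:

| Device | Offset from charger centre | Height | Angle |
|---|---|---|---|
| Handset | about 2 mm | top 42–48 mm, on the bed | within 0.5° |
| Terminal | about 1.5 mm | top 43 mm (42 expected), cover 52 mm | within 0.5° |
| Mobile | about 2 mm | top 22–23 mm (22 expected) | any direction allowed |
| Lantern | about 3 mm at the cap | top about 130 mm (130 expected) | upright |

- **Mug:** it stayed in place, within measurement noise.
- **Mobile choice:** I took the red phone 0.495 m from the base; the other was at 0.579 m.
- **Handset contact:** it touched its bed about 5 mm sooner than the grip height predicted, with a brief 22 N at the wrist. The depth check showed it seated and level before I released it.
- **Not fully confirmed:** the final top view of the terminal was hidden by the arm, so its check rests on the side camera only.

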